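# Refit the rotor of a bench mini centrifuge and spin-check it by hand

### The job

The mini centrifuge's bowl has been cleaned: put its rotor back on the drive spindle and, pressing only lightly, feel it round until it drops fully home over the drive cross. Let go of it; then, to check that it turns freely without rubbing, flick it round with a fingertip so that it coasts by itself for at least half a second, and leave it fully home, run down to a standstill. Never lean hard on the rotor, knock it or let it fall onto the machine, and do not disturb the vial, the pot and the brass coupling.

Things in the scene. Friction and masses are not known exactly. Their poses are not given: they have to be found in the camera images.
- centrifuge: Mini centrifuge fixed to the worktop, lid off: round white housing 132 mm across, with a control nose reaching 81 mm out along its own -x. Origin at the centre of its underside, on the spindle axis, z up. On top an open bowl: rim 122 mm across and 70 mm above the worktop, inner width 108 mm, floor at 52 mm. In its middle stands the steel drive spindle.
- seat (a point): Centre of the flat top of the spindle's flange (28 mm across), on the vertical spindle axis, 60 mm above the worktop: a rotor fully home has its own origin here. Above it stands the shaft, 10 mm thick and 24 mm high with a round nose. The spindle turns endlessly in its bearing with a light drag of about 0.003 N m; its angle at the start varies and is not reported.
- rotor: The rotor, loose, about 0.40 kg, 96 mm across, 58 mm high: aluminium disc with six slanted tube sleeves (tops 29 mm above the underside) and an upright black grip bar across the middle. Origin at the centre of its underside, z up its axis. From below a bore 11.2 mm wide and 26 mm deep for the shaft.
- grip_bar (a point): Point on the rotor's axis inside the grip bar, 47 mm above the rotor's underside and 11 mm below the bar's top. The bar is 60 mm long (along the rotor's x), 10 mm thick (along y), from 28 to 58 mm above the underside; it is gripped across its thickness and its ends can be pushed sideways. Fingertips within 50 mm of the axis must stay 31 mm above the underside.
- vial_c: Bystander: empty glass vial with white cap, 25 mm across, 50 mm high; origin at the centre of its underside.
- grease_pot: Bystander: squat white pot with screw lid, 54 mm across, 36 mm high; origin at the centre of its underside.
- brass_coupling: Bystander: small stepped brass fitting, 22 mm across, 25 mm high; origin at the centre of its underside.
- foot (a point): Same point as the rotor's origin. The rotor's foot, 32 mm across, has a cross of two slots 6.4 mm wide and 6.5 mm deep, along the rotor's x and y: it fits the drive cross at every quarter turn, with about 0.12 rad play to each side. With the keys not in the slots the foot rests on them, 5 mm too high; once it drops in, rotor and spindle turn together.
- drive_cross (a point): Centre of the drive cross, on the spindle axis 5 mm above the seat, level with its flat top: four keys round the foot of the shaft, each 4 mm wide and 5 mm high, the cross 20 mm over its tips; it turns with the spindle. It is greased (friction about 0.05): a rotor bearing on it with up to about 5 N (it weighs 4 N) slips round on it; pressed harder it may carry the spindle round.

How it is judged:
By the outcome, as a careful person would: the job done as asked, in the order asked, and still so for the second after the job is handed in, with the robot touching nothing.
It also fails if it takes over 64 s, if anything falls off the work surface, if the arm or the gripper's body presses on something with over 40 N, if the wrist force passes 120 N, or if a joint passes its speed limit or range.

### The arm

A 7-joint arm with a two-finger parallel gripper is mounted at the origin on a cart in front of the work surface, level with it; the furniture and walls round the work are solid. World frame = base frame: x ahead of the robot, y to its left, z up, the work surface at z = 0. Lengths are in m, angles in rad, forces in N, time in s.
With the tool pointing down it reaches from about 0.4 to 0.925 m from the base axis. Payload 4.1 kg.
Tool frame: the origin (TCP) lies midway between the tips of the shut fingers; the grasp point (between the pads) lies 19 mm behind it (tcp_to_grasp is the distance from the TCP to the grasp point, in m); z points along the fingers, y is the direction in which the jaws open and shut (so a half turn about z gives the same grasp; the last joint's range is limited). The gripper opens to 85 mm and grips with 20 to 120 N. Pads are 22 mm wide; open, the fingers measure 114 mm over their backs; the gripper's body (76 mm by 85 mm) begins 54 mm behind the grasp point. The pads swing forward as they close: fully open they stand 13 mm farther back than shut.
Start: joints at [-1.3, 0.398, 0.045, 1.537, -0.019, 1.207, -0.051], TCP at [0.235, 0.606, 0.231] pointing down, gripper open.
Joint ranges: [-2.82, 2.82], [-0.49, 2.23], [-1.37, 1.46], [0, 2.46], [-1.36, 4.5], [0.23, 2], [-2.94, 2.94]. Speed limits (rad/s): [2.57, 2.57, 3.14, 3.14, 3.14, 3.14, 3.14].

### API

Orientations are given as a unit quaternion [w, x, y, z].
In Python, from plant import * gives the robot as it stands. The module is installed in compiled form; this text tells all that it offers.
- The arm moves only by the shell command python3 -m pendant 'ROWS' [OPENING] [FORCE]. ROWS is JSON, a list of rows, each a list of 4 numbers: the shift along the tool's x, y, z in m, then the turn about the tool's z in degrees. A call has exactly 5 rows; each row is the pose to reach, as a shift and turn from the pose commanded when the call began, along the tool's axes at that moment; what a row does not reach only later rows make up. A row lasts 1/10 s, in which the tool goes at most 50 mm and 8.59 degrees, less where a joint would pass 70% of its speed; a pose out of reach is approached as far as the arm can. A call with a gripper value outside its range is refused whole. OPENING is the closure in counts, from 0 (fully open) to 255 (shut), set as the call begins (- or left out, the last holds). The fingers move at their own pace and stop on an object; FORCE is the grip in N (left out, the last holds). Time passes only in rows, so rows that repeat a pose let the fingers close, or fill a call up. It gives the time, the measured TCP pose, the force and the opening at its end, in the units of the state.
- read_state(): the state, without advancing time (a new reading comes with each control period).
- snapshot(name): name is "side" or "top"; returns (picture, depth): 384x512x3 uint8, blue, green, red; 384x512 float32, m along the optical axis (not along the pixel's ray), 0 where there is no reading.
- calibration(name): a dict with "fx", "fy", "cx", "cy" (pixels), "camera_from_world" (4x4, takes a point from world to camera coordinates). Camera axes: x right, y up, looking along -z (the intrinsics and any distortion apply to the point x, -y, -z); pixel columns grow to the right and rows downward; lengths in m; the calibration is good to about 2 mm. A picture is of the moment at which its call begins. calibration takes no time and is no camera call.
- job_done(): hands the job in, once; it reports no verdict.
The state is a dict: "t": time; "q": joint angles; "dq": joint speeds; "joint_efforts": joint torques, N m; "eef_pos": TCP position; "eef_rot": TCP orientation; "wrist_force": force on the tool from outside, world axes, zero at the start; "wrist_torque": the same for the moment, N m; "opening": finger opening in m.
Only numpy, scipy, OpenCV 4.12 (cv2) and the standard library are available. Lean on these libraries where they do the work, as an engineer would, in place of code of your own. Each camera call takes 0.05 s, during which the arm holds its last target.

## Working session

There is one attempt and no reset: what is moved stays moved. The work goes in short steps, Python scripts to look and compute and a shell command to move; the robot and the scene stay as the last step left them, time stands still between calls to the robot, and variables do not carry over. Pictures are saved under pics/ and viewed, and the job is handed in when it is done.

```bash
mkdir -p pics; python3 - <<'E'
from plant import *
import cv2, numpy as np
s=read_state(); print({k:np.round(v,4) for k,v in s.items()})
for n in("side","top"):
    p,d=snapshot(n); cv2.imwrite(f"pics/{n}0.png",p); np.save(f"{n}0.npy",d); cv2.imwrite(f"{n}0_raw.png",p)
    c=calibration(n); print(n,{k:np.round(v,4).tolist() for k,v in c.items()})
E
```

```text
{'t': np.float64(0.0), 'q': array([-1.3   ,  0.3992,  0.045 ,  1.5379, -0.0187,  1.2069, -0.0507]), 'dq': array([ 0.0014, -0.001 , -0.0011, -0.0002, -0.0007, -0.0004,  0.0006]), 'joint_efforts': array([-1.00000e-04, -4.75143e+01,  1.36460e+00, -2.54218e+01,
        1.16000e-02,  9.20000e-03, -0.00000e+00]), 'eef_pos': array([0.2346, 0.6055, 0.2303]), 'eef_rot': array([-1.000e-04,  1.838e-01,  9.830e-01, -1.000e-03]), 'wrist_force': array([ 0.2603, -0.0204,  0.4   ]), 'wrist_torque': array([ 0.0074, -0.0334,  0.0789]), 'opening': np.float64(0.0855)}
side {'fx': 419.1846, 'fy': 419.1846, 'cx': 252.5547, 'cy': 196.3699, 'camera_from_world': [[-0.8041, 0.5944, 0.0099, 0.3558], [-0.5285, -0.7225, 0.4458, 0.2481], [0.2721, 0.3532, 0.8951, -1.0689], [0.0, 0.0, 0.0, 1.0]]}
top {'fx': 452.27, 'fy': 452.27, 'cx': 258.4948, 'cy': 192.416, 'camera_from_world': [[0.0165, -0.9997, -0.0153, 0.0208], [0.9911, 0.0144, 0.1325, -0.4831], [-0.1322, -0.0173, 0.9911, -0.9186], [0.0, 0.0, 0.0, 1.0]]}
```

View pics/side0.png

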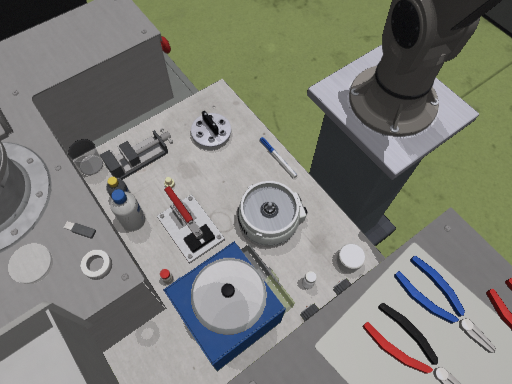

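View pics/top0.png

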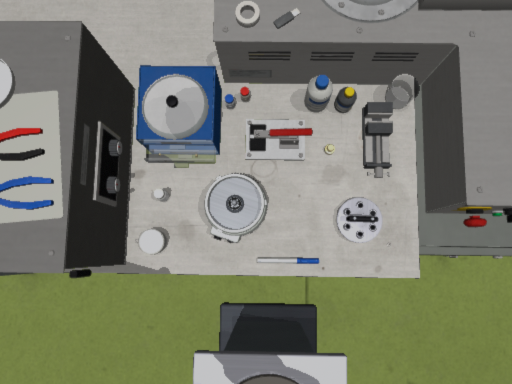

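The side view shows the rotor at (210,130) and the centrifuge at (269,210). In the top view the rotor is at (359,219), the centrifuge at (235,204), the vial at (158,195), the pot at (151,241) and the brass coupling at (329,149). Next I'll enlarge both and measure.

```bash
cat > h.py <<'E'
import numpy as np, cv2
from plant import *
def ray(n,u,v):
    c=calibration(n);M=np.array(c["camera_from_world"]);R,t=M[:3,:3],M[:3,3]
    d=np.array([(u-c["cx"])/c["fx"],-(v-c["cy"])/c["fy"],-1.0])
    return -R.T@t, R.T@d
def onz(n,u,v,z):
    o,d=ray(n,u,v); return o+d*(z-o[2])/d[2]
def proj(n,P):
    c=calibration(n);M=np.array(c["camera_from_world"]);p=M[:3,:3]@np.asarray(P,float)+M[:3,3]
    return np.array([c["cx"]+c["fx"]*p[0]/-p[2], c["cy"]+c["fy"]*-p[1]/-p[2]])
def cloud(n,D):
    c=calibration(n);M=np.array(c["camera_from_world"]);R,t=M[:3,:3],M[:3,3]
    v,u=np.mgrid[:384,:512]
    p=np.stack([(u-c["cx"])/c["fx"]*D,-(v-c["cy"])/c["fy"]*D,-D],-1)
    w=(p-t)@R; w[D<=0]=np.nan; return w
def crop(n,p,u0,v0,u1,v1,s,name):
    cv2.imwrite("pics/"+name,cv2.resize(p[v0:v1,u0:u1],None,fx=s,fy=s,interpolation=cv2.INTER_CUBIC))
def yaw(q):
    w,x,y,z=q; from scipy.spatial.transform import Rotation as Ro
    R=Ro.from_quat([x,y,z,w]).as_matrix(); return R
E
python3 - <<'E'
from h import *
p=cv2.imread("top0_raw.png");d=np.load("top0.npy");W=cloud("top",d)
crop("top",p,195,165,395,265,4,"top0z.png")
s=cv2.imread("side0_raw.png");crop("side",s,180,90,320,260,3.5,"side0z.png")
for n,(u,v) in dict(rot=(359,219),cen=(235,204)).items():
    q=W[v-45:v+45,u-45:u+45].reshape(-1,3)
    for lo,hi in((.02,.027),(.027,.034),(.05,.054),(.054,.062),(.062,.068),(.068,.073),(.078,.09)):
        m=(q[:,2]>lo)&(q[:,2]<hi); 
        if m.sum()>5: print(n,lo,hi,m.sum(),np.round(q[m].mean(0),4),np.round((q[m].min(0)+q[m].max(0))/2,4),np.round(np.ptp(q[m],0),3))
print(np.round(W[200:208,231:239,2],3)); print(np.round(yaw(read_state()["eef_rot"]),3))
E
```

```text
rot 0.02 0.027 924 [ 0.4307 -0.1848  0.0225] [ 0.4547 -0.1924  0.0235] [0.144 0.11  0.007]
rot 0.027 0.034 138 [ 0.4527 -0.1929  0.0292] [ 0.4597 -0.1985  0.0305] [0.134 0.095 0.007]
rot 0.05 0.054 15 [ 0.4288 -0.1847  0.053 ] [ 0.4297 -0.1804  0.0526] [0.01  0.051 0.003]
rot 0.054 0.062 132 [ 0.4296 -0.1839  0.0568] [ 0.4294 -0.1841  0.0574] [0.01  0.059 0.006]
cen 0.02 0.027 16 [0.405  0.0676 0.0241] [0.4372 0.0721 0.024 ] [0.117 0.119 0.005]
cen 0.027 0.034 56 [0.4002 0.0825 0.0309] [0.4502 0.0746 0.0305] [0.144 0.125 0.007]
cen 0.05 0.054 1613 [0.458  0.0781 0.0519] [0.4683 0.0856 0.052 ] [0.145 0.139 0.004]
cen 0.054 0.062 394 [0.4608 0.0801 0.0568] [0.4716 0.086  0.058 ] [0.152 0.147 0.008]
cen 0.062 0.068 264 [0.452  0.0776 0.0658] [0.4686 0.0909 0.065 ] [0.146 0.157 0.006]
cen 0.068 0.073 374 [0.4606 0.0787 0.0696] [0.4691 0.0891 0.0704] [0.144 0.142 0.005]
cen 0.078 0.09 61 [0.5176 0.1246 0.082 ] [0.4975 0.1191 0.082 ] [0.091 0.094 0.008]
[[0.064 0.06  0.083 0.081 0.077 0.061 0.066 0.057]
 [0.063 0.082 0.083 0.086 0.081 0.065 0.061 0.058]
 [0.057 0.08  0.083 0.085 0.081 0.079 0.059 0.059]
 [0.059 0.08  0.084 0.083 0.081 0.076 0.06  0.06 ]
 [0.059 0.073 0.082 0.081 0.078 0.069 0.065 0.061]
 [0.062 0.066 0.067 0.067 0.065 0.064 0.066 0.065]
 [0.063 0.065 0.063 0.058 0.056 0.057 0.066 0.059]
 [0.061 0.065 0.059 0.058 0.06  0.061 0.057 0.056]]
[[-0.932  0.361 -0.001]
 [ 0.361  0.932 -0.002]
 [-0.    -0.002 -1.   ]]
```

View pics/top0z.png

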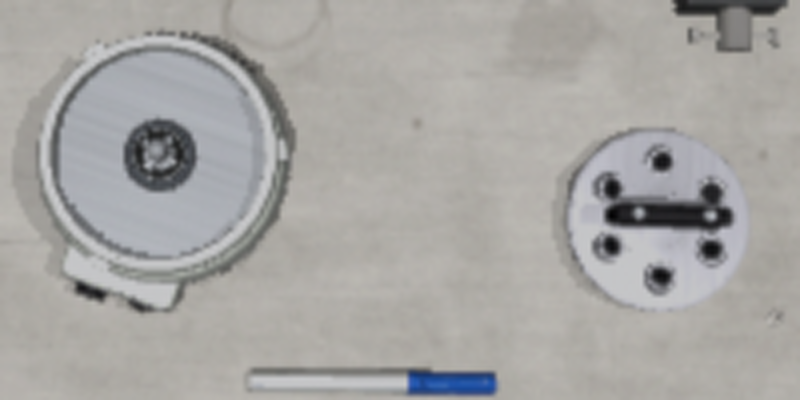

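View pics/side0z.png

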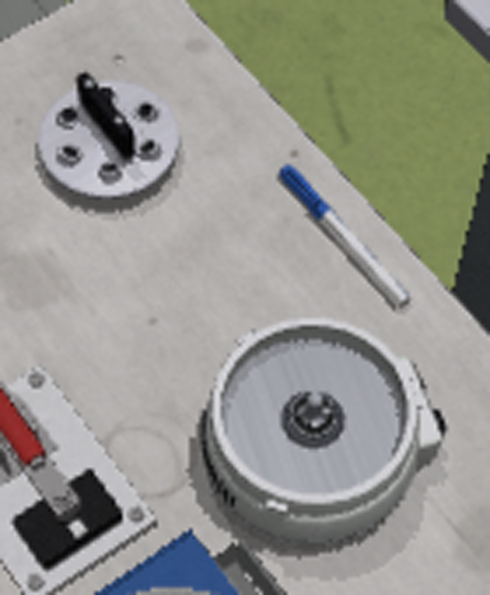

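```bash
python3 - <<'E'
from h import *
from scipy.optimize import least_squares
for n in("top","side"):
    d=np.load(n+"0.npy");W=cloud(n,d); p=cv2.imread(n+"0_raw.png"); q=W.reshape(-1,3)
    def sel(c,r,lo,hi): return q[(np.hypot(q[:,0]-c[0],q[:,1]-c[1])<r)&(q[:,2]>lo)&(q[:,2]<hi)]
    # bar
    b=sel((.43,-.184),.045,.05,.062); (cx,cy),wh,a=cv2.minAreaRect((b[:,:2]*1000).astype(np.float32))
    m=b[:,:2].mean(0);_,_,V=np.linalg.svd(b[:,:2]-m); print(n,"bar",np.round(m,4),cx,cy,wh,"dir deg",np.degrees(np.arctan2(V[0,1],V[0,0])),len(b),b[:,2].max())
    dd=sel((.43,-.184),.06,.012,.03); print(" disc mid",np.round((dd.min(0)+dd.max(0))/2,4),np.ptp(dd,0))
    c=sel((.46,.078),.068,.0675,.073); r=np.hypot(*(c[:,:2]-[.461,.079]).T); c=c[r>.048]
    f=least_squares(lambda x:np.hypot(c[:,0]-x[0],c[:,1]-x[1])-x[2],[.46,.078,.058],loss='soft_l1',f_scale=.002);print(" rim",np.round(f.x,4),len(c), c[:,2].mean())
    s=sel((.46,.079),.01,.074,.09);print(" nose",np.round(s.mean(0),4),len(s),s[:,2].max())
    t=sel((.46,.079),.022,.056,.068);print(" flange",np.round((t.min(0)+t.max(0))/2,4),np.ptp(t,0))
E
```

```text
top bar [ 0.4295 -0.184 ] 430.0349426269531 -184.06866455078125 (58.50536346435547, 10.30645751953125) dir deg -91.89817757456579 147 0.060647085107853896
 disc mid [ 0.4293 -0.1853  0.022 ] [0.09335839 0.09530831 0.01578627]
 rim [0.4563 0.0766 0.0569] 406 0.06934812615540074
 nose [0.4561 0.0761 0.0813] 20 0.08594511757783191
 flange [0.457  0.0786 0.0614] [0.03298423 0.0310736  0.01072592]
side bar [ 0.4329 -0.1807] 432.68035888671875 -184.10372924804688 (61.35123062133789, 10.792231559753418) dir deg 88.55864294836671 109 0.061245781675720104
 disc mid [ 0.4318 -0.1833  0.0213] [0.09560252 0.09669356 0.01746783]
 rim [0.4593 0.0788 0.057 ] 465 0.0698879393986859
 nose [0.4604 0.0795 0.0811] 22 0.08442122068558289
 flange [0.4603 0.08   0.0619] [0.03244829 0.03415492 0.01140562]
```

```bash
python3 - <<'E'
from h import *
W=np.concatenate([cloud(n,np.load(n+"0.npy")).reshape(-1,3) for n in("top","side")])
W=W[~np.isnan(W[:,0])]
xs=np.arange(.1,.85,.05);ys=np.arange(.65,-.5,-.05)
for x in xs[::-1]:
    print("%.2f"%x," ".join("%4d"%(1000*W[m][:,2].max()) if (m:=(abs(W[:,0]-x)<.025)&(abs(W[:,1]-y)<.025)).sum()>3 else "   ." for y in ys))
print(np.round(ys,2))
E
```

```text
0.80    .    .    .    .    .    4    4    3  462  468  466  213  230  221  221  311  312  310  272  259  259  259    .
0.75    .    .    .    .    .    .    2    4    5    5    5  215  229  221  218  213  215  216  214  213  214  213  212
0.70    .    .    .    .  303  303  306  304  155  158  157  136   48    4   96  128   88   55   67  212  213  214  214
0.65    .    .    .    .  314  316  305  306  161  176  162  135   33   34   18   95   67   56   56  212  214  212  213
0.60    .    .    .    .  307  319  306  304  158  171  161  134   68   77   83   82   28   54   53  211  213  213  213
0.55    .    .    .    .  315  316  315  304  134  151  143  134   41   16   19   11    8   39   38  211  213  213  212
0.50    .    .    .  305  316  316  316  305   53   35   73   73   74   71    6    5   21   37   39  211  214  213  213
0.45    .    .    .  306  315  316  316  304   54   34   74   85   81   73    5    4   62   62   22  211  213  213  213
0.40    .    .    .  306  316  315  316  306   40   37   70   73   73   48    5    4   30   59   22    5  146  146  131
0.35    .    .    .    .  314  304  306  303   40   35    4    4   13   13   17   18    5    5    5    4  -53  -52  -52
0.30    .    .    .    .    1  302  302  303    3    3    4    4    4    4    2    5    3    3    4    3    .    .    .
0.25 -827 -830 -830 -827 -829 -829 -829 -828 -830 -828 -830 -829 -829 -828 -829 -830 -824 -831 -830 -828 -829 -826 -830
0.20 -829 -829 -829 -829 -831 -829 -827 -829 -830 -826 -830 -831 -829 -828 -828 -831 -825 -829 -827 -829 -828 -826 -825
0.15 -831 -827 -828 -828 -826 -830 -826 -831 -828 -738    4    5    4    3    4    4    4 -738 -827 -830 -826 -827 -827
0.10 -831 -829 -828 -830 -828 -826 -828 -830 -828 -738    3   20  283  269   18   15    3 -741 -829 -830 -827 -830 -828
[ 0.65  0.6   0.55  0.5   0.45  0.4   0.35  0.3   0.25  0.2   0.15  0.1
  0.05 -0.   -0.05 -0.1  -0.15 -0.2  -0.25 -0.3  -0.35 -0.4  -0.45]
```

```bash
python3 -m pendant '[[0,0,-0.05,0],[0,0,-0.10,0],[0,0,-0.15,0],[0,0,-0.19,0],[-0.035,-0.031,-0.20,8]]' 0 30
```

```text
t: 0.6
eef_pos: [0.2517, 0.5703, 0.435]
eef_rot: [-0.002, 0.248, 0.969, 0.004]
wrist_force: [0.5, -0.4, -0.4]
opening: 0.0852
```

```bash
cat > g.py <<'E'
import sys
from h import *
# usage: g.py x y z xaxis_deg
s=read_state();R=yaw(s["eef_rot"]);p=np.array(s["eef_pos"])
a=np.degrees(np.arctan2(R[1,0],R[0,0]))
t=[float(v) for v in sys.argv[1:5]]
print("pos",np.round(p,4),"xdir",round(a,2),"tilt",np.round(R[:2,2],3),"shift",np.round(R.T@(np.array(t[:3])-p),4),"turn",round((a-t[3]+180)%360-180,2))
print("F",np.round(s["wrist_force"],2),"T",np.round(s["wrist_torque"],3),"op",s["opening"],"q",np.round(s["q"],2),"t",s["t"])
E
python3 g.py .51 .05 .42 88.3
```

```text
pos [0.2517 0.5703 0.435 ] xdir 151.24 tilt [-0.001  0.009] shift [-0.4769 -0.3319  0.0097] turn 62.94
F [ 0.55 -0.36 -0.38] T [ 0.034 -0.054  0.007] op 0.0852458319714328 q [-1.28  0.28  0.09  1.27 -0.03  1.59 -0.13] t 0.6
```

```bash
python3 -m pendant '[[-0.04,-0.028,0,8],[-0.08,-0.056,0,16],[-0.12,-0.084,0,24],[-0.16,-0.112,0,32],[-0.20,-0.139,0,40]]'; python3 g.py .51 .05 .42 88.3
```

```text
t: 1.1
eef_pos: [0.3636, 0.3434, 0.431]
eef_rot: [-0.0, 0.57, 0.822, -0.0]
wrist_force: [1.3, 0.2, 0.0]
opening: 0.0856
pos [0.3636 0.3434 0.431 ] xdir 110.49 tilt [-0. -0.] shift [-0.3261  0.0344  0.011 ] turn 22.19
F [1.27 0.15 0.03] T [-0.015  0.002  0.002] op 0.08558829063912139 q [-1.11  0.04  0.28  1.56 -0.01  1.55 -0.47] t 1.1
```

```bash
python3 -m pendant '[[-0.048,0.006,0.02,7],[-0.096,0.012,0.04,14],[-0.144,0.018,0.06,21],[-0.192,0.024,0.08,22],[-0.24,0.03,0.10,22]]'; python3 g.py .43 -.1845 .2 88.3
```

```text
t: 1.6
eef_pos: [0.4717, 0.1397, 0.3349]
eef_rot: [-0.0, 0.714, 0.7, 0.0]
wrist_force: [1.2, 1.0, -0.2]
opening: 0.0852
pos [0.4717 0.1397 0.3349] xdir 88.81 tilt [0.    0.001] shift [-0.3251 -0.0349  0.1347] turn 0.51
F [ 1.22  1.03 -0.16] T [ 0.02  -0.029 -0.   ] op 0.08523266499949202 q [-0.87  0.04  0.52  1.76 -0.02  1.34 -0.37] t 1.6
```

```bash
python3 -m pendant '[[-0.048,-0.005,0.01,0],[-0.096,-0.01,0.02,0],[-0.144,-0.015,0.03,0],[-0.192,-0.02,0.04,0],[-0.24,-0.025,0.06,0]]'; python3 -m pendant '[[-0.04,-0.005,0.02,0],[-0.07,-0.01,0.04,0],[-0.07,-0.01,0.06,0],[-0.07,-0.01,0.06,0],[-0.07,-0.01,0.06,0]]';python3 g.py .43 -.1845 .2 88.3
```

```text
t: 2.1
eef_pos: [0.4416, -0.0979, 0.2769]
eef_rot: [0.001, 0.714, 0.7, 0.001]
wrist_force: [1.8, 0.3, 0.2]
opening: 0.0853
t: 2.6
eef_pos: [0.4303, -0.1651, 0.2167]
eef_rot: [-0.0, 0.714, 0.7, -0.0]
wrist_force: [-0.3, 0.2, 0.6]
opening: 0.0856
pos [ 0.4303 -0.1651  0.2167] xdir 88.85 tilt [-0.001  0.   ] shift [-0.0194  0.0001  0.0167] turn 0.55
F [-0.32  0.17  0.6 ] T [-0.037 -0.017  0.003] op 0.08556519488703372 q [-0.53  0.09  0.86  2.   -0.08  1.08  0.34] t 2.6
```

```bash
python3 -m pendant '[[-0.0185,0,0.04,0.5],[-0.0185,0,0.08,0.5],[-0.0185,0,0.12,0.5],[-0.0185,0,0.12,0.5],[-0.0185,0,0.12,0.5]]';python3 g.py .431 -.184 .034 88.3; python3 - <<'E'
from h import *
for n in("side","top"):
    p,d=snapshot(n); u,v=proj(n,(.431,-.184,.06)).astype(int); crop(n,p,max(u-60,0),max(v-50,0),u+60,v+50,5,f"{n}1.png")
E
```

```text
t: 3.1
eef_pos: [0.431, -0.1838, 0.0977]
eef_rot: [0.0, 0.717, 0.697, 0.0]
wrist_force: [-0.2, -0.6, 0.3]
opening: 0.0855
pos [ 0.431  -0.1838  0.0977] xdir 88.4 tilt [ 0.001 -0.   ] shift [-0.0002 -0.      0.0637] turn 0.1
F [-0.18 -0.58  0.31] T [-0.037  0.015  0.024] op 0.0854527470726384 q [-0.37  0.32  0.8   2.11 -0.32  0.82  0.6 ] t 3.1
```

View pics/side1.png

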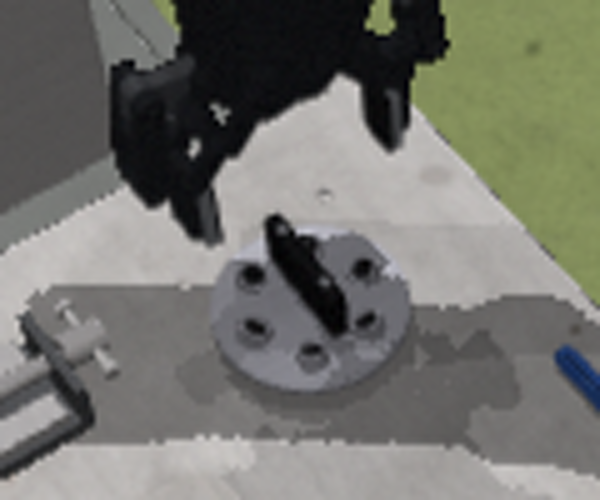

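View pics/top1.png

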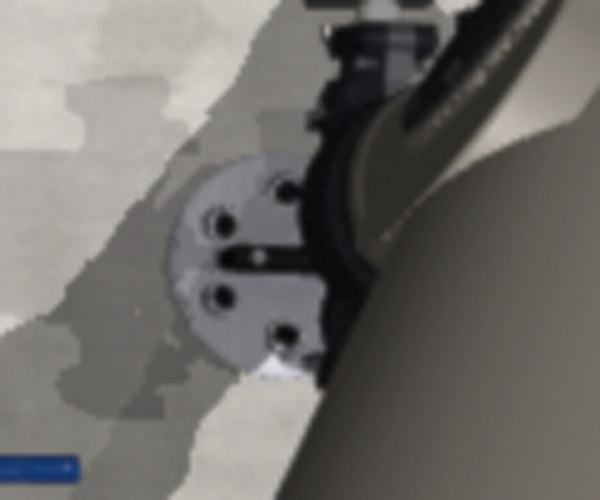

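The side view shows the open fingers, tips at about (210,235) and (395,145) in the crop, straddling the bar at (310,275). In the top view the arm hides half the rotor. I'll go down.

```bash
python3 -m pendant '[[0,0,0.03,0],[0,0,0.05,0],[0,0,0.06,0],[0,0,0.063,0],[0,0,0.063,0]]' ; python3 -m pendant '[[0,0,0,0],[0,0,0,0],[0,0,0,0],[0,0,0,0],[0,0,0,0]]' 255 40;python3 g.py .431 -.184 .034 88.3
```

```text
t: 3.7
eef_pos: [0.431, -0.1843, 0.0346]
eef_rot: [0.001, 0.717, 0.697, 0.001]
wrist_force: [-0.3, 0.8, 1.2]
opening: 0.0849
t: 4.2
eef_pos: [0.43, -0.1841, 0.0337]
eef_rot: [0.0, 0.717, 0.697, 0.0]
wrist_force: [1.1, -0.2, -0.0]
opening: 0.0125
pos [ 0.43   -0.1841  0.0337] xdir 88.32 tilt [0. 0.] shift [ 0.0001  0.001  -0.0003] turn 0.02
F [ 1.1  -0.2  -0.04] T [-0.055 -0.008  0.021] op 0.012455187661870653 q [-0.28  0.44  0.71  2.16 -0.45  0.69  0.71] t 4.2
```

```bash
python3 -m pendant '[[0,0,0,0],[0,0,0,0],[0,0,0,0],[0,0,0,0],[0,0,-0.005,0]]' ; python3 -m pendant '[[0,0,-0.02,0],[0,0,-0.05,0],[0,0,-0.09,0],[0,0,-0.105,0],[0,0,-0.105,0]]';python3 g.py .457 .077 .139 88.3
```

```text
t: 4.7
eef_pos: [0.4289, -0.1836, 0.038]
eef_rot: [-0.001, 0.717, 0.697, -0.001]
wrist_force: [-1.1, 1.1, -4.3]
opening: 0.0094
t: 5.2
eef_pos: [0.4311, -0.1844, 0.1452]
eef_rot: [0.001, 0.717, 0.697, 0.002]
wrist_force: [0.1, 0.5, -4.1]
opening: 0.0091
pos [ 0.4311 -0.1844  0.1452] xdir 88.33 tilt [0.004 0.   ] shift [0.262  0.0183 0.0064] turn 0.03
F [ 0.07  0.48 -4.1 ] T [ 0.051 -0.014  0.012] op 0.009063316987918938 q [-0.45  0.24  0.87  2.07 -0.23  0.92  0.52] t 5.2
```

```bash
python3 -m pendant '[[0.03,0.003,0,0],[0.07,0.006,0,0],[0.11,0.009,0,0],[0.15,0.012,0,0],[0.19,0.015,0,0]]' ; python3 -m pendant '[[0.035,0.002,0,0],[0.06,0.004,0,0],[0.071,0.004,0,0],[0.071,0.004,0,0],[0.071,0.004,0,0]]';python3 g.py .457 .077 .139 88.3; python3 - <<'E'
from h import *
for n in("side","top"):
    p,d=snapshot(n); cv2.imwrite(n+"2_raw.png",p); np.save(n+"2.npy",d); u,v=proj(n,(.458,.078,.08)).astype(int); crop(n,p,max(u-60,0),max(v-50,0),u+60,v+50,5,f"{n}2.png")
E
```

```text
t: 5.7
eef_pos: [0.4486, 0.0069, 0.1419]
eef_rot: [-0.001, 0.717, 0.697, -0.001]
wrist_force: [1.1, 1.5, -3.6]
opening: 0.0091
t: 6.2
eef_pos: [0.4558, 0.0744, 0.1429]
eef_rot: [0.0, 0.718, 0.696, -0.001]
wrist_force: [0.0, -0.4, -3.2]
opening: 0.0088
pos [0.4558 0.0744 0.1429] xdir 88.23 tilt [-0.002 -0.002] shift [0.0026 0.0012 0.0039] turn -0.07
F [ 0.01 -0.4  -3.16] T [-0.058 -0.038 -0.042] op 0.008820909307201866 q [-0.92  0.21  0.75  2.08 -0.17  0.91 -0.1 ] t 6.2
```

View pics/side2.png

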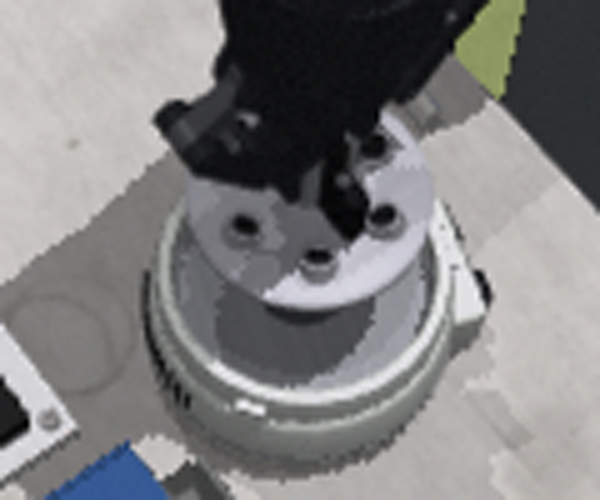

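View pics/top2.png

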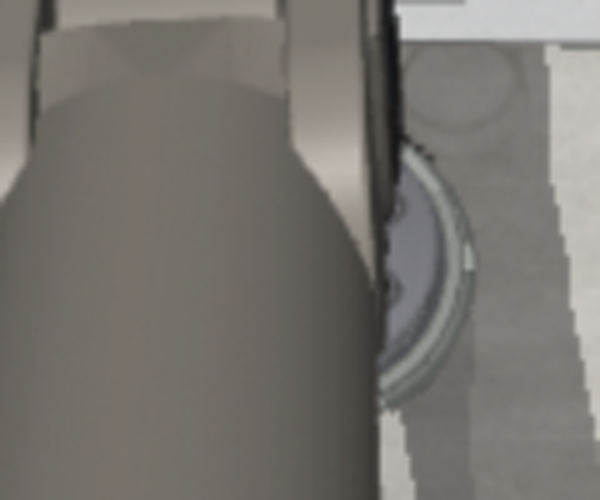

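```bash
cat > disc.py <<'E'
from h import *
from scipy.optimize import least_squares
def disc(tag,c0,zlo,zhi,vis=None,show=None):
    d=np.load(tag+".npy");W=cloud("side",d)
    with np.errstate(invalid='ignore'):
        m=(np.hypot(W[...,0]-c0[0],W[...,1]-c0[1])<.06)&(W[...,2]>zlo)&(W[...,2]<zhi)
    m=m.astype(np.uint8)
    m=cv2.morphologyEx(m,cv2.MORPH_CLOSE,np.ones((3,3),np.uint8))
    cs,_=cv2.findContours(m,cv2.RETR_EXTERNAL,cv2.CHAIN_APPROX_NONE);c=max(cs,key=cv2.contourArea)[:,0]
    zt=zlo+.010
    P=np.array([onz("side",u,v,zt)[:2] for u,v in c])
    # keep lower-half arc: world directions facing camera & right
    cam=ray("side",250,190)[0][:2]
    th=np.arctan2(P[:,1]-c0[1],P[:,0]-c0[0]); r=np.hypot(*(P-c0).T)
    k=(np.degrees(th)%360>ARC[0])&(np.degrees(th)%360<ARC[1])
    f=least_squares(lambda x:np.hypot(P[k,0]-x[0],P[k,1]-x[1])-.0485,list(c0),loss='soft_l1',f_scale=.001)
    res=np.hypot(P[k,0]-f.x[0],P[k,1]-f.x[1])-.0485
    print(tag,np.round(f.x,4),k.sum(),"rms",np.round(np.std(res),4),np.round(res.mean(),4))
    return f.x,c[k]
E
python3 - <<'E'
import disc; from disc import *
W=cloud("side",np.load("side2.npy")).reshape(-1,3)
m=(np.hypot(W[:,0]-.456,W[:,1]-.076)<.047)&(W[:,2]>.09)&(W[:,2]<.15)
print(np.histogram(W[m][:,2],bins=np.arange(.09,.15,.004)))
W=cloud("side",np.load("side0.npy")).reshape(-1,3)
m=(np.hypot(W[:,0]-.432,W[:,1]+.183)<.047)
print(np.histogram(W[m][:,2],bins=np.arange(-.002,.06,.004)))
for a in((0,150),(-0,120),(20,180)):
    disc.ARC=a
    disc.disc("side0",np.array([.432,-.183]),.012,.032)
    x,c=disc.disc("side2",np.array([.458,.078]),.121,.141)
p=cv2.imread("side2_raw.png")
for u,v in c: p[v,u]=(0,0,255)
crop("side",p,200,140,320,260,5,"arc2.png")
E
```

```text
(array([  0,   0,   0,   0,   0,   0,   0,   0,  12, 269, 548, 150,  29,
        13]), array([0.09 , 0.094, 0.098, 0.102, 0.106, 0.11 , 0.114, 0.118, 0.122,
       0.126, 0.13 , 0.134, 0.138, 0.142, 0.146]))
(array([ 99,  15,   0,   3,  32, 370, 344, 108,  18,  16,  12,  16,  15,
        16,  58]), array([-0.002,  0.002,  0.006,  0.01 ,  0.014,  0.018,  0.022,  0.026,
        0.03 ,  0.034,  0.038,  0.042,  0.046,  0.05 ,  0.054,  0.058]))Traceback (most recent call last):
  File "<stdin>", line 10, in <module>
AttributeError: 'function' object has no attribute 'disc'
```

```bash
python3 - <<'E'
import disc as D
from h import *
for a in((0,150),(0,110),(30,180),(0,180)):
    D.ARC=a
    D.disc("side0",np.array([.432,-.183]),.012,.032)
    x,c=D.disc("side2",np.array([.458,.078]),.121,.141)
p=cv2.imread("side2_raw.png")
for u,v in c: p[v,u]=(0,0,255)
crop("side",p,200,140,320,260,5,"arc2.png")
E
```

```text
side0 [ 0.4337 -0.183 ] 62 rms 0.0141 -0.0076
side2 [0.4588 0.0738] 79 rms 0.0134 -0.0074
side0 [ 0.4323 -0.1819] 45 rms 0.0147 -0.0072
side2 [0.4587 0.0739] 58 rms 0.0144 -0.0078
side0 [ 0.4346 -0.1828] 63 rms 0.0138 -0.0078
side2 [0.4595 0.0738] 81 rms 0.0129 -0.0077
side0 [ 0.4341 -0.183 ] 72 rms 0.0139 -0.0076
side2 [0.4591 0.0736] 94 rms 0.0132 -0.0075
```

View pics/arc2.png

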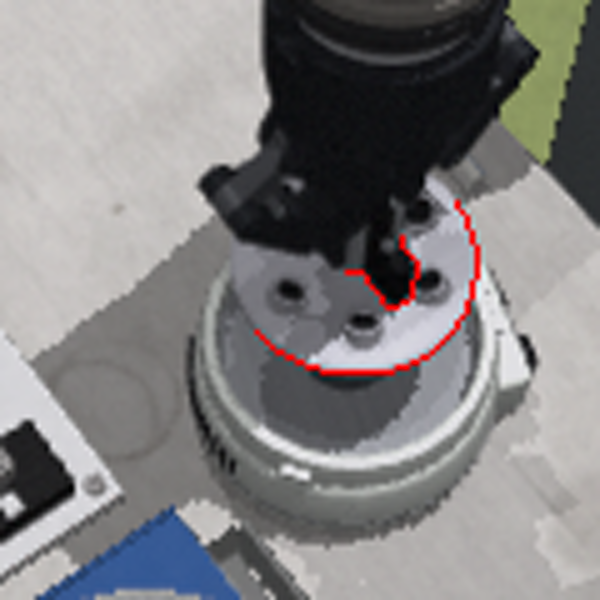

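The red contour follows the disc's near edge well, but it also picks up the bar outline. I'll filter by radius.

```bash
sed -i 's/    f=least/    k\&=(r>.04)\&(r<.056)\n    f=least/' disc.py; python3 - <<'E'
import disc as D
from h import *
for a in((0,150),(0,110),(30,180),(0,180)):
    D.ARC=a
    D.disc("side0",np.array([.432,-.183]),.012,.032)
    x,c=D.disc("side2",np.array([.458,.075]),.121,.141)
    x,c=D.disc("side2",np.array([.458,.075]),.120,.140)
E
```

```text
side0 [ 0.433  -0.1818] 46 rms 0.001 -0.0002
side2 [0.4584 0.0749] 58 rms 0.0006 -0.0001
side2 [0.4581 0.0746] 58 rms 0.0006 -0.0001
side0 [ 0.432  -0.1811] 35 rms 0.0007 -0.0001
side2 [0.4579 0.0753] 43 rms 0.0006 0.0
side2 [0.4576 0.075 ] 43 rms 0.0006 0.0
side0 [ 0.434  -0.1819] 45 rms 0.0009 -0.0001
side2 [0.4589 0.0749] 57 rms 0.0007 -0.0001
side2 [0.4586 0.0746] 57 rms 0.0006 -0.0001
side0 [ 0.4334 -0.182 ] 53 rms 0.001 -0.0003
side2 [0.4587 0.0748] 68 rms 0.0007 -0.0002Traceback (most recent call last):
  File "<stdin>", line 7, in <module>
  File "disc.py", line 11, in disc
    P=np.array([onz("side",u,v,zt)[:2] for u,v in c])
                ~~~^^^^^^^^^^^^^^^
  File "h.py", line 8, in onz
    o,d=ray(n,u,v); return o+d*(z-o[2])/d[2]
        ~~~^^^^^^^
  File "h.py", line 4, in ray
    c=calibration(n);M=np.array(c["camera_from_world"]);R,t=M[:3,:3],M[:3,3]
ValueError: time passes only in moves, steps and waits
```

```bash
python3 - <<'E'
import re
s=open('h.py').read()
s=s.replace('from plant import *','from plant import *\nfrom functools import lru_cache\nimport plant\n@lru_cache(None)\ndef calibration(n): return plant.calibration(n)')
open('h.py','w').write(s)
E
python3 g.py .4575 .079 .126 88.3
```

```text
pos [0.4562 0.0742 0.1433] xdir 88.14 tilt [-0.001 -0.001] shift [0.0049 0.0012 0.0173] turn -0.16
F [ 0.37  0.01 -3.29] T [-0.022  0.011  0.003] op 0.009031626766947852 q [-0.92  0.21  0.75  2.08 -0.18  0.91 -0.1 ] t 6.3
```

```bash
python3 -m pendant '[[0.0045,0.0012,0.005,0],[0.0045,0.0012,0.012,0],[0.0045,0.0012,0.016,0],[0.0045,0.0012,0.016,0],[0.0045,0.0012,0.016,0]]'; python3 g.py .4575 .079 .126 88.3; python3 - <<'E'
import disc as D
from h import *
p,d=snapshot("side"); cv2.imwrite("side3_raw.png",p); np.save("side3.npy",d); crop("side",p,200,140,320,260,5,"side3.png")
for a in((0,150),(0,110),(0,180)):
    D.ARC=a
    D.disc("side0",np.array([.432,-.183]),.012,.032)
    for z in(.105,):x,c=D.disc("side3",np.array([.459,.079]),z,z+.02)
from scipy.optimize import least_squares
for t in("side0","side3"):
    q=cloud("side",np.load(t+".npy")).reshape(-1,3); c0=[.4593,.0788]
    a=np.degrees(np.arctan2(q[:,1]-c0[1],q[:,0]-c0[0]))%360; r=np.hypot(q[:,0]-c0[0],q[:,1]-c0[1])
    c=q[(a<180)&(r<.066)&(r>.05)&(q[:,2]>.0675)&(q[:,2]<.073)]
    f=least_squares(lambda x:np.hypot(c[:,0]-x[0],c[:,1]-x[1])-.0572,c0,loss='soft_l1',f_scale=.002);print(t,"rim",np.round(f.x,4),len(c))
E
```

```text
t: 6.8
eef_pos: [0.4578, 0.0805, 0.1274]
eef_rot: [-0.0, 0.718, 0.697, -0.0]
wrist_force: [-0.2, -0.2, -3.8]
opening: 0.0091
pos [0.4578 0.0805 0.1274] xdir 88.3 tilt [-0. -0.] shift [-0.0015 -0.0003  0.0014] turn 0.0
F [-0.24 -0.21 -3.8 ] T [ 0.022 -0.062  0.018] op 0.009090219943248426 q [-0.91  0.24  0.73  2.09 -0.21  0.88 -0.09] t 6.8
side0 [ 0.433  -0.1818] 46 rms 0.001 -0.0002
side3 [0.4604 0.0808] 58 rms 0.0007 -0.0002
side0 [ 0.432  -0.1811] 35 rms 0.0007 -0.0001
side3 [0.4597 0.0813] 43 rms 0.0006 -0.0
side0 [ 0.4334 -0.182 ] 53 rms 0.001 -0.0003
side3 [0.4606 0.0808] 68 rms 0.0007 -0.0002
side0 rim [0.4593 0.0786] 248
side3 rim [0.459  0.0785] 219
```

View pics/side3.png

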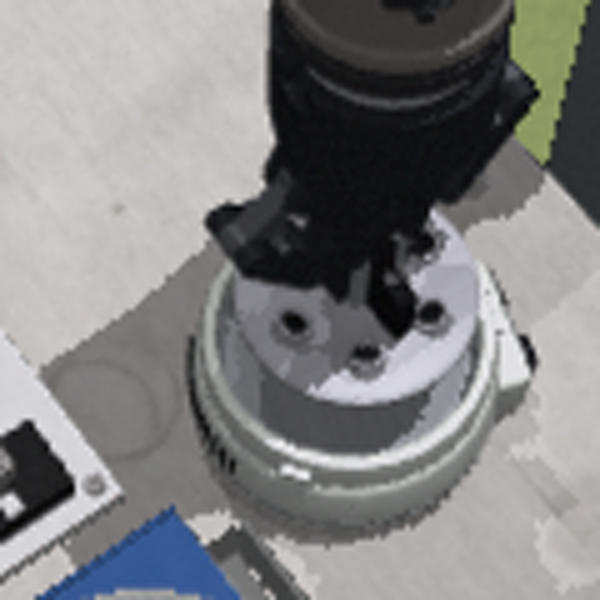

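```bash
python3 -m pendant '[[-0.0012,-0.0006,0,0],[-0.0012,-0.0006,0.003,0],[-0.0012,-0.0006,0.007,0],[-0.0012,-0.0006,0.010,0],[-0.0012,-0.0006,0.011,0]]'; python3 g.py .4575 .079 .1 88.3; python3 -m pendant '[[0,0,0.001,0],[0,0,0.002,0],[0,0,0.003,0],[0,0,0.004,0],[0,0,0.004,0]]';python3 g.py .4575 .079 .1 88.3;
```

```text
t: 7.35
eef_pos: [0.4569, 0.0795, 0.1161]
eef_rot: [-0.0, 0.717, 0.697, -0.0]
wrist_force: [-0.7, -0.3, -4.0]
opening: 0.0091
pos [0.4569 0.0795 0.1161] xdir 88.32 tilt [-0.001 -0.   ] shift [-0.0005  0.0006  0.0161] turn 0.02
F [-0.7  -0.28 -4.03] T [-0.024  0.008 -0.05 ] op 0.009085060781033471 q [-0.89  0.26  0.72  2.11 -0.22  0.85 -0.07] t 7.35
t: 7.85
eef_pos: [0.4572, 0.0794, 0.1125]
eef_rot: [-0.0, 0.717, 0.697, -0.0]
wrist_force: [-0.7, -0.6, -3.4]
opening: 0.009
pos [0.4572 0.0794 0.1125] xdir 88.31 tilt [-0. -0.] shift [-0.0004  0.0003  0.0125] turn 0.01
F [-0.69 -0.58 -3.43] T [-0.033  0.016 -0.054] op 0.00895293218238052 q [-0.89  0.26  0.72  2.11 -0.23  0.85 -0.06] t 7.85
```

```bash
python3 -m pendant '[[0,0,0.001,0],[0,0,0.002,0],[0,0,0.003,0],[0,0,0.004,0],[0,0,0.005,0]]'; python3 g.py .4575 .079 .1 88.3; python3 -m pendant '[[0,0,0.001,0],[0,0,0.002,0],[0,0,0.003,0],[0,0,0.004,0],[0,0,0.004,0]]';python3 g.py .4575 .079 .1 88.3;
```

```text
t: 8.35
eef_pos: [0.4573, 0.0792, 0.1076]
eef_rot: [0.0, 0.717, 0.697, -0.0]
wrist_force: [-0.3, -1.9, -2.6]
opening: 0.0092
pos [0.4573 0.0792 0.1076] xdir 88.31 tilt [ 0. -0.] shift [-0.0002  0.0002  0.0076] turn 0.01
F [-0.3  -1.93 -2.62] T [-0.389  0.021 -0.034] op 0.00915894593199052 q [-0.88  0.27  0.72  2.11 -0.24  0.84 -0.05] t 8.35
t: 8.85
eef_pos: [0.4572, 0.0788, 0.1035]
eef_rot: [0.0, 0.718, 0.697, -0.0]
wrist_force: [0.6, -4.5, -3.9]
opening: 0.0091
pos [0.4572 0.0788 0.1035] xdir 88.3 tilt [-0.    -0.001] shift [0.0002 0.0003 0.0035] turn -0.0
F [ 0.63 -4.5  -3.89] T [-1.035 -0.085 -0.027] op 0.00914769942308472 q [-0.88  0.28  0.71  2.12 -0.25  0.83 -0.05] t 8.85
```

```bash
python3 -m pendant '[[-0.0005,0,0,0],[-0.001,0,0,0],[-0.001,0,0,0],[-0.001,0,0,0],[-0.001,0,0,0]]'; python3 g.py .4575 .079 .1 88.3
```

```text
t: 9.35
eef_pos: [0.4572, 0.0787, 0.1037]
eef_rot: [-0.0, 0.717, 0.697, 0.0]
wrist_force: [-0.2, -2.4, -4.2]
opening: 0.0096
pos [0.4572 0.0787 0.1037] xdir 88.32 tilt [0. 0.] shift [0.0003 0.0003 0.0037] turn 0.02
F [-0.21 -2.42 -4.25] T [-0.692 -0.004 -0.057] op 0.009576142094986959 q [-0.88  0.28  0.71  2.12 -0.25  0.83 -0.04] t 9.35
```

```bash
python3 -m pendant '[[-0.0005,0,0,0],[-0.001,0,0,0],[-0.0012,0,0.001,0],[-0.0012,0,0.002,0],[-0.0012,0,0.002,0]]'; python3 g.py .4575 .079 .1 88.3;  python3 -m pendant '[[0,0,0.001,0],[0,0,0.0015,0],[0,0,0.002,0],[0,0,0.002,0],[0,0,0.002,0]]'; python3 g.py .4575 .079 .1 88.3
```

```text
t: 9.85
eef_pos: [0.4571, 0.0778, 0.1015]
eef_rot: [-0.0, 0.717, 0.697, 0.0]
wrist_force: [-0.5, -0.6, -3.6]
opening: 0.009
pos [0.4571 0.0778 0.1015] xdir 88.33 tilt [-0.  0.] shift [0.0012 0.0004 0.0015] turn 0.03
F [-0.51 -0.63 -3.62] T [-0.022  0.035 -0.01 ] op 0.00895825139016841 q [-0.87  0.28  0.71  2.12 -0.25  0.82 -0.04] t 9.85
t: 10.35
eef_pos: [0.4572, 0.0773, 0.0996]
eef_rot: [-0.0, 0.717, 0.697, 0.0]
wrist_force: [-0.1, -0.5, -2.5]
opening: 0.0096
pos [0.4572 0.0773 0.0996] xdir 88.31 tilt [0. 0.] shift [ 0.0017  0.0002 -0.0004] turn 0.01
F [-0.09 -0.51 -2.54] T [ 0.027  0.006 -0.054] op 0.009562281730276446 q [-0.87  0.29  0.71  2.12 -0.25  0.82 -0.04] t 10.35
```

```bash
python3 -m pendant '[[0,0,0.0005,0],[0,0,0.001,0],[0,0,0.001,0],[0,0,0.001,0],[0,0,0.001,0]]'; python3 g.py .4575 .079 .1 88.3
```

```text
t: 10.85
eef_pos: [0.4574, 0.0774, 0.0988]
eef_rot: [0.0, 0.717, 0.697, 0.0]
wrist_force: [0.6, -1.1, -1.8]
opening: 0.0089
pos [0.4574 0.0774 0.0988] xdir 88.31 tilt [0. 0.] shift [ 0.0016  0.     -0.0012] turn 0.01
F [ 0.6  -1.15 -1.79] T [0.055 0.003 0.013] op 0.008880170017979526 q [-0.87  0.29  0.71  2.12 -0.26  0.82 -0.03] t 10.85
```

```bash
python3 -m pendant '[[0,0,0.0005,0],[0,0,0.001,2],[0,0,0.001,4],[0,0,0.001,6],[0,0,0.001,8]]'; python3 g.py .4575 .079 .1 88.3
```

```text
t: 11.35
eef_pos: [0.4581, 0.0774, 0.0986]
eef_rot: [0.0, 0.765, 0.644, 0.001]
wrist_force: [-1.0, -0.1, 6.2]
opening: 0.0091
pos [0.4581 0.0774 0.0986] xdir 80.23 tilt [0.001 0.001] shift [ 0.0014 -0.0009 -0.0014] turn -8.07
F [-0.96 -0.14  6.2 ] T [-0.104  0.346 -0.038] op 0.009087167787340877 q [-0.9   0.3   0.74  2.12 -0.27  0.82 -0.16] t 11.35
```

```bash
python3 -m pendant '[[0,0,-0.001,0],[0,0,-0.001,0],[0,0,-0.001,0],[0,0,-0.001,0],[0,0,-0.001,0]]'; python3 g.py .4575 .079 .1 88.3
```

```text
t: 11.85
eef_pos: [0.4573, 0.0774, 0.0987]
eef_rot: [-0.0, 0.764, 0.645, 0.0]
wrist_force: [-1.2, -0.2, 1.0]
opening: 0.0095
pos [0.4573 0.0774 0.0987] xdir 80.33 tilt [0. 0.] shift [ 0.0016 -0.0001 -0.0013] turn -7.97
F [-1.17 -0.18  0.99] T [0.065 0.044 0.001] op 0.009454017364591947 q [-0.9   0.29  0.74  2.12 -0.27  0.82 -0.16] t 11.85
```

```bash
python3 -m pendant '[[0,0,-0.0004,2],[0,0,-0.0004,4],[0,0,-0.0004,6],[0,0,-0.0004,8],[0,0,-0.0004,8]]'; python3 g.py .4575 .079 .1 88.3
```

```text
t: 12.35
eef_pos: [0.4571, 0.0774, 0.0988]
eef_rot: [0.0, 0.807, 0.59, -0.0]
wrist_force: [0.4, 0.5, -2.5]
opening: 0.0094
pos [0.4571 0.0774 0.0988] xdir 72.33 tilt [-0. -0.] shift [ 0.0017 -0.0001 -0.0012] turn -15.97
F [ 0.41  0.51 -2.48] T [ 0.075 -0.109  0.017] op 0.00942131814373954 q [-0.92  0.3   0.77  2.12 -0.29  0.82 -0.28] t 12.35
```

```bash
python3 -m pendant '[[0,0,0.0002,2],[0,0,0.0002,4],[0,0,0.0002,6],[0,0,0.0002,8],[0,0,0.0002,8]]'; python3 g.py .4575 .079 .1 88.3
```

```text
t: 12.85
eef_pos: [0.4572, 0.0774, 0.0987]
eef_rot: [0.0, 0.846, 0.533, 0.0]
wrist_force: [0.1, 1.0, -2.0]
opening: 0.0091
pos [0.4572 0.0774 0.0987] xdir 64.36 tilt [ 0. -0.] shift [ 0.0016 -0.0004 -0.0013] turn -23.94
F [ 0.11  0.97 -1.99] T [ 0.055 -0.112  0.006] op 0.00910980355904295 q [-0.95  0.31  0.81  2.12 -0.31  0.82 -0.4 ] t 12.85
```

```bash
python3 -m pendant '[[0,0,0.0003,2],[0,0,0.0003,4],[0,0,0.0003,6],[0,0,0.0003,8],[0,0,0.0003,8]]'; python3 g.py .4575 .079 .1 88.3
```

```text
t: 13.35
eef_pos: [0.4573, 0.0774, 0.0985]
eef_rot: [0.0, 0.882, 0.472, 0.0]
wrist_force: [0.8, 0.1, -2.3]
opening: 0.0092
pos [0.4573 0.0774 0.0985] xdir 56.3 tilt [ 0. -0.] shift [ 0.0015 -0.0007 -0.0015] turn -32.0
F [ 0.75  0.08 -2.27] T [ 0.1   -0.139 -0.021] op 0.009163341072098648 q [-0.97  0.32  0.84  2.12 -0.33  0.83 -0.52] t 13.35
```

```bash
python3 -m pendant '[[0,0,0,2],[0,0,0,4],[0,0,0,6],[0,0,0,8],[0,0,0,8]]'; python3 g.py .4575 .079 .1 88.3
```

```text
t: 13.85
eef_pos: [0.4573, 0.0773, 0.0985]
eef_rot: [0.0, 0.913, 0.409, 0.0]
wrist_force: [1.7, 0.6, -4.3]
opening: 0.0093
pos [0.4573 0.0773 0.0985] xdir 48.26 tilt [ 0. -0.] shift [ 0.0014 -0.001  -0.0015] turn -40.04
F [ 1.69  0.56 -4.3 ] T [ 0.051 -0.361 -0.008] op 0.009292818601857667 q [-1.    0.33  0.88  2.12 -0.35  0.83 -0.64] t 13.85
```

```bash
python3 -m pendant '[[0.0003,0.0004,0.0003,0],[0.0003,0.0004,0.0006,0],[0.0003,0.0004,0.0008,0],[0.0003,0.0004,0.0008,0],[0.0003,0.0004,0.0008,0]]'; python3 g.py .4575 .079 .1 88.3
```

```text
t: 14.35
eef_pos: [0.4575, 0.0773, 0.0977]
eef_rot: [-0.0, 0.912, 0.409, -0.0]
wrist_force: [0.7, 0.1, -4.1]
opening: 0.0091
pos [0.4575 0.0773 0.0977] xdir 48.31 tilt [-0.  0.] shift [ 0.0013 -0.0012 -0.0023] turn -39.99
F [ 0.67  0.09 -4.05] T [ 0.014 -0.116  0.009] op 0.009123027612411733 q [-1.    0.33  0.87  2.12 -0.35  0.83 -0.64] t 14.35
```

```bash
python3 -m pendant '[[0,0,0.0005,0],[0,0,0.001,0],[0,0,0.0015,0],[0,0,0.002,0],[0,0,0.002,0]]'; python3 g.py .4575 .079 .1 88.3
```

```text
t: 14.85
eef_pos: [0.4575, 0.0773, 0.0956]
eef_rot: [-0.0, 0.912, 0.409, -0.0]
wrist_force: [-0.1, -0.4, -3.7]
opening: 0.0091
pos [0.4575 0.0773 0.0956] xdir 48.32 tilt [-0.  0.] shift [ 0.0012 -0.0012 -0.0044] turn -39.98
F [-0.11 -0.42 -3.74] T [-0.025 -0.011  0.028] op 0.009069325551479884 q [-0.99  0.34  0.87  2.13 -0.35  0.82 -0.64] t 14.85
```

```bash
python3 -m pendant '[[0,0,0.0005,0],[0,0,0.001,0],[0,0,0.0013,0],[0,0,0.0015,0],[0,0,0.0015,0]]'; python3 g.py .4575 .079 .1 88.3
```

```text
t: 15.35
eef_pos: [0.4577, 0.0773, 0.0942]
eef_rot: [-0.0, 0.912, 0.409, 0.0]
wrist_force: [0.1, 0.2, -4.0]
opening: 0.0091
pos [0.4577 0.0773 0.0942] xdir 48.32 tilt [-0.  0.] shift [ 0.0012 -0.0013 -0.0058] turn -39.98
F [ 0.14  0.2  -3.98] T [0.046 0.016 0.031] op 0.009116200221251841 q [-0.99  0.34  0.87  2.13 -0.36  0.82 -0.63] t 15.35
```

```bash
python3 -m pendant '[[0,0,0.0002,0],[0,0,0.0004,0],[0,0,0.0005,0],[0,0,0.0005,0],[0,0,0.0005,0]]'; python3 g.py .4575 .079 .1 88.3
```

```text
t: 15.85
eef_pos: [0.4578, 0.0773, 0.0938]
eef_rot: [-0.0, 0.912, 0.409, 0.0]
wrist_force: [1.0, 0.2, -2.3]
opening: 0.0096
pos [0.4578 0.0773 0.0938] xdir 48.32 tilt [0. 0.] shift [ 0.001  -0.0014 -0.0062] turn -39.98
F [ 1.03  0.23 -2.34] T [-0.043 -0.029  0.02 ] op 0.009554124860651703 q [-0.99  0.34  0.87  2.13 -0.36  0.82 -0.63] t 15.85
```

```bash
python3 -m pendant '[[0,0,0.0002,0],[0,0,0.0002,0],[0,0,0.0002,0],[0,0,0.0002,0],[0,0,0.0002,0]]' 150; python3 g.py .4575 .079 .1 88.3; python3 -m pendant '[[0,0,-0.01,0],[0,0,-0.03,0],[0,0,-0.06,0],[0,0,-0.09,0],[0,0,-0.11,0]]'; python3 g.py .4575 .079 .1 88.3
```

```text
t: 16.35
eef_pos: [0.4579, 0.0773, 0.0936]
eef_rot: [-0.0, 0.912, 0.409, 0.0]
wrist_force: [-0.2, 0.2, -0.3]
opening: 0.0351
pos [0.4579 0.0773 0.0936] xdir 48.31 tilt [0. 0.] shift [ 0.001  -0.0014 -0.0064] turn -39.99
F [-0.24  0.25 -0.28] T [-0.01  -0.006 -0.04 ] op 0.03508627186904713 q [-0.99  0.34  0.87  2.13 -0.36  0.82 -0.63] t 16.35
t: 16.85
eef_pos: [0.4587, 0.077, 0.206]
eef_rot: [-0.0, 0.913, 0.409, 0.001]
wrist_force: [0.4, 1.0, 0.2]
opening: 0.035
pos [0.4587 0.077  0.206 ] xdir 48.27 tilt [0.002 0.001] shift [ 0.0004 -0.0023  0.106 ] turn -40.03
F [0.42 0.98 0.21] T [ 0.038 -0.012  0.061] op 0.0349617413046349 q [-1.16  0.14  0.99  2.01 -0.13  1.06 -0.84] t 16.85
```

```bash
python3 -m pendant '[[0.033,-0.028,0,0],[0.033,-0.028,0,0],[0.033,-0.028,0,0],[0.033,-0.028,0,0],[0.033,-0.028,0,0]]' 255; python3 g.py .461 .119 .1 48.3; python3 - <<'E'
from h import *
for n in("side","top"):
    p,d=snapshot(n); cv2.imwrite(n+"4_raw.png",p); np.save(n+"4.npy",d); u,v=proj(n,(.458,.078,.08)).astype(int); crop(n,p,max(u-60,0),max(v-50,0),u+60,v+50,5,f"{n}4.png")
    q=cloud(n,d).reshape(-1,3); c=q[(np.hypot(q[:,0]-.458,q[:,1]-.078)<.046)&(q[:,2]>.05)&(q[:,2]<.125)]
    print(n,np.histogram(c[:,2],bins=np.arange(.05,.126,.005)))
E
```

```text
t: 17.35
eef_pos: [0.4586, 0.1194, 0.2035]
eef_rot: [0.0, 0.913, 0.408, -0.0]
wrist_force: [-0.3, -0.5, 1.4]
opening: -0.0002
pos [0.4586 0.1194 0.2035] xdir 48.21 tilt [-0. -0.] shift [0.0013 0.0021 0.1035] turn -0.09
F [-0.27 -0.49  1.38] T [-0.015 -0.042  0.012] op -0.00018150263800499 q [-1.21  0.17  0.96  1.99 -0.16  1.06 -0.9 ] t 17.35
side (array([116,   5,   0,   0,   0, 113, 820, 312,  18,   5,   6,   6,  11,
       123,  10]), array([0.05 , 0.055, 0.06 , 0.065, 0.07 , 0.075, 0.08 , 0.085, 0.09 ,
       0.095, 0.1  , 0.105, 0.11 , 0.115, 0.12 , 0.125]))
top (array([  0,   0,   0,   0,   1, 389, 821, 231,  10,   3,   3,   6,  28,
       130,   2]), array([0.05 , 0.055, 0.06 , 0.065, 0.07 , 0.075, 0.08 , 0.085, 0.09 ,
       0.095, 0.1  , 0.105, 0.11 , 0.115, 0.12 , 0.125]))
```

View pics/side4.png

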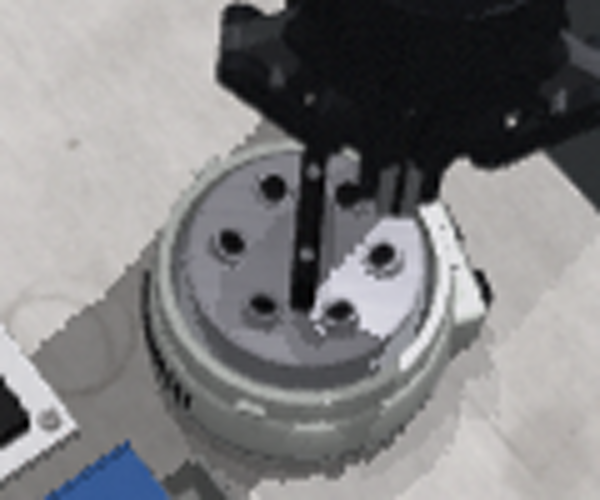

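View pics/top4.png

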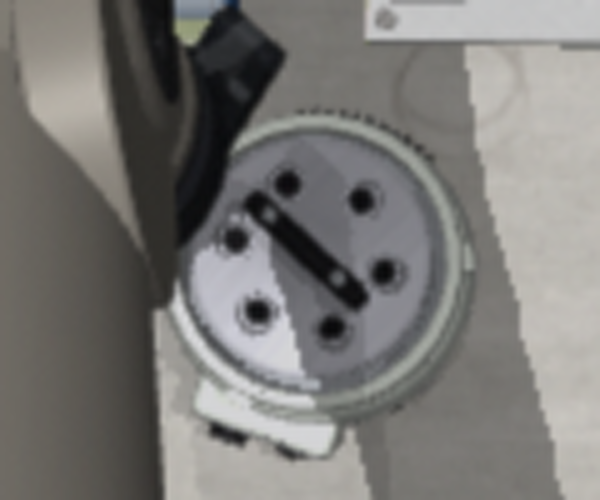

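The side and top views show the rotor centred in the bowl with its bar diagonal, from (260,205) to (355,295) in the top crop. The gripper is clear, with the shut tips at about (400,210) in the side crop. Next I'll check the height and the bar angle.

```bash
cat > bar.py <<'E'
from h import *
def bar(n,D,c,lo,hi):
    q=cloud(n,D).reshape(-1,3); b=q[(np.hypot(q[:,0]-c[0],q[:,1]-c[1])<.036)&(q[:,2]>lo)&(q[:,2]<hi)]
    m=b[:,:2].mean(0);_,_,V=np.linalg.svd(b[:,:2]-m)
    r=q[(np.hypot(q[:,0]-c[0],q[:,1]-c[1])<.044)]
    disc=r[(r[:,2]>lo-.04)&(r[:,2]<lo-.022)]
    print(n,"bar",np.round(m,4),"top",round(float(np.median(b[:,2])),4),"dir",round(float(np.degrees(np.arctan2(V[0,1],V[0,0]))%180),1),len(b),"disc",round(float(np.median(disc[:,2])),4))
E
python3 - <<'E'
from bar import *
bar("side",np.load("side0.npy"),(.4325,-.1835),.052,.066);bar("top",np.load("top0.npy"),(.430,-.1845),.052,.066)
bar("side",np.load("side4.npy"),(.460,.079),.112,.126);bar("top",np.load("top4.npy"),(.457,.077),.112,.126)
# finger footprint
q=cloud("side",np.load("side4.npy")).reshape(-1,3)
f=q[(np.hypot(q[:,0]-.459,q[:,1]-.119)<.04)&(q[:,2]>.195)&(q[:,2]<.23)]
a=np.radians(48.2);x=f[:,:2]-[.4586,.1194]
print(len(f),np.round(np.c_[x@[np.cos(a),np.sin(a)],x@[np.sin(a),-np.cos(a)],f[:,2]-.2035][::6]*1000,1).tolist())
E
```

```text
side bar [ 0.4328 -0.1807] top 0.0574 dir 88.2 102 disc 0.0227
top bar [ 0.4296 -0.1843] top 0.0566 dir 88.1 146 disc 0.0217
side bar [0.4609 0.0808] top 0.1181 dir 48.7 141 disc 0.0828
top bar [0.4562 0.0768] top 0.1167 dir 48.4 159 disc 0.0818
94 [[8.0, 9.2, 26.2], [8.9, 12.0, 20.2], [9.3, -10.8, 25.3], [7.6, 6.7, 15.0], [8.4, -8.0, 19.4], [9.2, 9.9, 14.0], [12.6, 0.3, 22.3], [8.3, -10.0, 16.0], [11.5, 6.5, 15.3], [13.3, -3.2, 20.8], [10.2, -13.4, 16.6], [11.7, -2.0, 13.7], [9.5, -12.2, 11.5], [12.6, -2.3, 11.9], [13.5, 0.8, 9.3], [12.8, -1.2, 4.5]]
```

```bash
python3 -m pendant '[[0,0,0.03,0],[0,0,0.06,0],[0.001,0,0.085,0],[0.001,0,0.098,0],[0.001,0,0.1035,0]]'; python3 -m pendant '[[0,0.002,0,0],[0,0.004,0,0],[0,0.006,0,0],[0,0.006,0,0],[0,0.006,0,0]]'; python3 g.py .461 .119 .1 48.3; python3 - <<'E'
from bar import *
p,d=snapshot("side"); np.save("side5.npy",d); u,v=proj("side",(.458,.078,.08)).astype(int); crop("side",p,u-60,v-50,u+60,v+50,5,"side5.png"); bar("side",d,(.460,.079),.112,.126)
p,d=snapshot("top"); np.save("top5.npy",d); u,v=proj("top",(.458,.078,.08)).astype(int); crop("top",p,u-60,v-50,u+60,v+50,5,"top5.png"); bar("top",d,(.457,.077),.112,.126)
E
```

```text
t: 17.95
eef_pos: [0.4588, 0.1206, 0.099]
eef_rot: [0.0, 0.913, 0.409, -0.001]
wrist_force: [0.0, -0.6, 0.6]
opening: -0.0001
t: 18.45
eef_pos: [0.4642, 0.1175, 0.1005]
eef_rot: [-0.0, 0.912, 0.409, 0.001]
wrist_force: [-0.8, 0.1, -0.7]
opening: 0.0002
pos [0.4642 0.1175 0.1005] xdir 48.32 tilt [0.001 0.001] shift [-0.001  -0.0034  0.0005] turn 0.02
F [-0.78  0.14 -0.74] T [0.035 0.05  0.031] op 0.00016075518986894771 q [-1.06  0.36  0.86  2.09 -0.36  0.85 -0.71] t 18.45
side bar [0.4752 0.1019] top 0.1136 dir 0.0 1 disc 0.082
top bar [0.4534 0.0735] top 0.117 dir 47.3 133 disc 0.0819
```

View pics/side5.png

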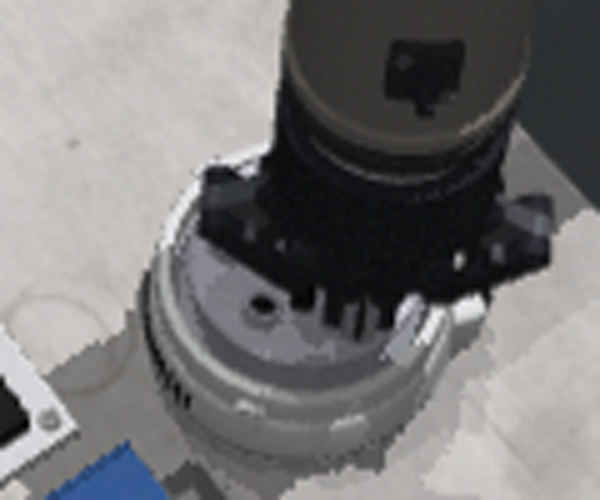

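View pics/top5.png

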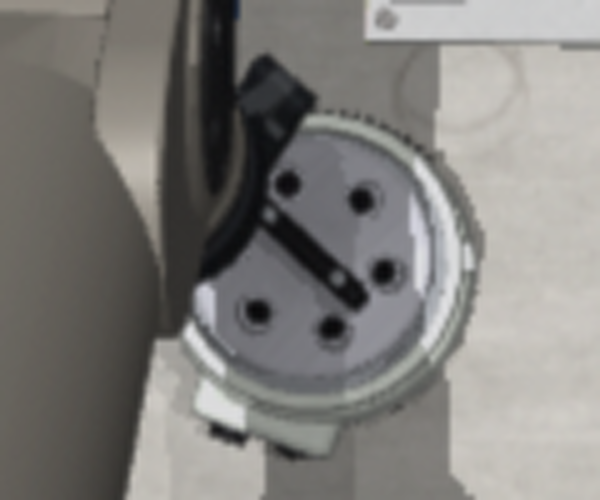

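The top crop shows the bar end at about (270,210) still beside the gripper, and in the side crop the shut fingertips are at (335-385,325), next to the bar. I'll ease in until they just touch.

```bash
python3 -m pendant '[[-0.001,0.001,0,0],[-0.001,0.002,0,0],[-0.001,0.003,0,0],[-0.001,0.004,0,0],[-0.001,0.004,0,0]]'; python3 g.py .461 .119 .1 48.3; python3 - <<'E'
from bar import *
p,d=snapshot("top"); bar("top",d,(.457,.077),.112,.126)
E
```

```text
t: 19.05
eef_pos: [0.4664, 0.1138, 0.1]
eef_rot: [0.0, 0.912, 0.409, 0.0]
wrist_force: [0.7, -0.1, 0.3]
opening: -0.0002
pos [0.4664 0.1138 0.1   ] xdir 48.3 tilt [0. 0.] shift [ 0.0003 -0.0075  0.    ] turn 0.0
F [ 0.72 -0.08  0.26] T [-0.105 -0.049  0.022] op -0.0002442753753454132 q [-1.04  0.36  0.86  2.09 -0.36  0.85 -0.7 ] t 19.05
top bar [0.4519 0.0719] top 0.1164 dir 45.8 134 disc 0.0818
```

```bash
python3 -m pendant '[[0,0.006,0,0],[0,0.021,0,0],[0,0.044,0,0],[0.002,0.069,0,0],[0.004,0.092,-0.005,0]]'; python3 - <<'E'
from bar import *
for i in range(5):
    p,d=snapshot("top"); t=read_state()["t"]; print(t); bar("top",d,(.457,.077),.112,.126)
    if i in(0,4): cv2.imwrite(f"pics/top6_{i}.png",p)
E
python3 g.py .461 .119 .1 48.3
```

```text
t: 19.6
eef_pos: [0.5381, 0.0547, 0.1046]
eef_rot: [0.0, 0.912, 0.409, -0.0]
wrist_force: [1.0, -0.7, 0.2]
opening: 0.0001
19.65
top bar [0.459  0.0599] top 0.1164 dir 103.2 65 disc 0.0815
19.7
top bar [0.4562 0.0581] top 0.1172 dir 92.5 61 disc 0.082
19.75
top bar [0.4533 0.0596] top 0.1166 dir 83.7 64 disc 0.0814
19.8
top bar [0.4514 0.0599] top 0.117 dir 73.7 67 disc 0.0815
19.85
top bar [0.4498 0.0607] top 0.1166 dir 68.6 68 disc 0.0815
pos [0.5369 0.0559 0.1046] xdir 48.32 tilt [-0.001  0.   ] shift [-0.0034 -0.0986  0.0048] turn 0.02
F [-0.31  0.71  0.01] T [-0.009  0.034  0.007] op 0.00013839856396114905 q [-0.83  0.46  0.82  1.95 -0.42  0.91 -0.52] t 19.85
```

```bash
python3 -m pendant '[[0,0.005,-0.01,0],[0,0.01,-0.03,0],[0,0.02,-0.05,0],[0,0.02,-0.08,0],[0,0.02,-0.11,0]]'; python3 - <<'E'
from bar import *
for i in range(2):
    p,d=snapshot("top"); t=read_state()["t"]; print(t); bar("top",d,(.457,.077),.112,.126)
E
```

```text
t: 20.35
eef_pos: [0.5521, 0.0425, 0.2164]
eef_rot: [-0.0, 0.912, 0.409, -0.0]
wrist_force: [1.7, 0.5, -0.9]
opening: 0.0001
20.4
top bar [nan nan] top nan dir 0.0 0 disc 0.0807
20.45
top bar [nan nan] top nan dir 0.0 0 disc 0.0805bar.py:4: RuntimeWarning: Mean of empty slice.
  m=b[:,:2].mean(0);_,_,V=np.linalg.svd(b[:,:2]-m)
  ret = um.true_divide(
  return _methods._mean(a, axis=axis, dtype=dtype,
  ret = ret.dtype.type(ret / rcount)
```

```bash
python3 -m pendant '[[-0.02,0.03,-0.01,0],[-0.05,0.06,-0.02,0],[-0.08,0.09,-0.03,0],[-0.1,0.12,-0.03,0],[-0.12,0.12,-0.03,0]]'; python3 - <<'E'
from bar import *
for i in range(2):
  for n,c in(("top",(.457,.077)),("side",(.460,.079))):
    p,d=snapshot(n); print(read_state()["t"]); cv2.imwrite(f"pics/{n}7_{i}.png",p); bar(n,d,c,.112,.126)
E
```

```text
t: 20.95
eef_pos: [0.5629, -0.1306, 0.2454]
eef_rot: [0.002, 0.913, 0.408, 0.0]
wrist_force: [-0.3, -0.2, 0.3]
opening: -0.0001
21.0
top bar [0.456  0.0766] top 0.1165 dir 55.4 161 disc 0.0818
21.05
side bar [0.46 0.08] top 0.1177 dir 55.5 144 disc 0.0827
21.1
top bar [0.4559 0.0765] top 0.1168 dir 55.5 161 disc 0.0818
21.15
side bar [0.46   0.0798] top 0.1178 dir 55.4 141 disc 0.0828
```

View pics/top7_1.png

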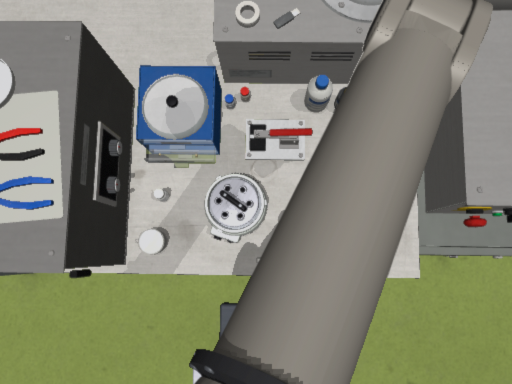

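View pics/side7_1.png

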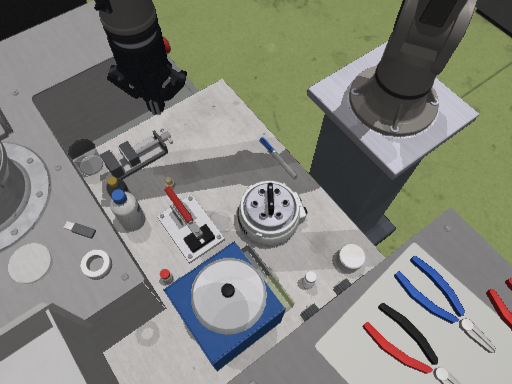

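```bash
python3 - <<'E'
import cv2,numpy as np
a=cv2.imread("side0_raw.png");b=cv2.imread("pics/side7_1.png")
for n,(u,v,r) in dict(vial=(310,280,11),pot=(351,257,17),brass=(169,183,7)).items():
    A=a[v-r-5:v+r+5,u-r-5:u+r+5];T=a[v-r:v+r,u-r:u+r]
    m=cv2.matchTemplate(b[v-r-5:v+r+5,u-r-5:u+r+5],T,cv2.TM_CCOEFF_NORMED);print(n,cv2.minMaxLoc(m)[1::2])
from plant import *
print(read_state()["t"],np.round(read_state()["dq"],3)); job_done()
E
```

```text
vial (0.9915719032287598, (5, 5))
pot (0.9713872075080872, (5, 5))
brass (0.8029955625534058, (5, 5))
21.15 [-0.022  0.004 -0.026 -0.014 -0.007 -0.001  0.002]
the job is handed in; nothing more can be done
```

The rotor is back on the spindle, fully home over the drive cross. It was let go, flicked round to coast by itself, and is now at a standstill. I handed the job in at about 21 s.

- **Seating:** I turned the rotor about 40° on the cross until the keys matched, then lowered it the last 5 mm. Its bar and disc stood 60–61 mm higher than when it lay on the worktop, which means fully home. The final pictures agree.
- **One press over the limit:** during the feel-round it bore on the cross with about 10 N for a few tenths of a second, against the 5 N limit. I backed off at once, and the bearing load was about 1–2 N for the rest of the turning.
- **Flick:** the finger left the bar at about 19.35 s with the rotor turning at roughly 6 rad/s, and it stopped at about 20.0 s. That is a coast of about 0.65 s. The pictures show it turning with the finger clear from 19.6 to 19.8 s. The release and stop times are worked out from those pictures, not seen, because the arm hid the rotor as it stopped.
- **At rest:** four pictures from 20.95 to 21.1 s all give the bar angle as 55.4–55.5°.
- **Bystanders:** the vial, pot and coupling show zero pixel shift in the side view. The coupling's match score was lower, at 0.80. The arm's shadow may explain that, but I did not check. The robot was clear of everything when I handed in.

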